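# Wedge a loaded reed-plate tray off its base board

### The job

Lift the empty tray off the top of the stack and set it down upright on the middle of the grey rubber mat. Then take the wooden wedge, slide it thin end first along the base board into the strap slot at the front of the loaded tray, and push until that end of the tray has just come off the board, with a gap of a few millimetres (about 4) all across, so that a colleague can pass the carrying strap under; stop there and finish still gripping the wedge, with the tray's end resting on it. Keep the gripper itself off the loaded tray, never raise its front by more than about a centimetre, and leave the other things on the desk where they lie.

Things in the scene. Friction and masses are not known exactly. Their poses are not given: they have to be found in the camera images.
- empty_tray: Empty wooden tray, 200 (x) by 150 (y) by 55 mm high, 0.32 kg, the upper of two like trays stacked on the base board, standing flat on the loaded one. Two end blocks 22 mm thick at its -x and +x ends, no side walls, floor top 14 mm above the underside; a centre rib joins the blocks (see point rib). Origin: centre of the underside, z up.
- rib (a point): Middle of the top of the empty tray's centre rib, 50 mm above its underside. The rib is 16 mm thick (tray y), runs along tray x, and stands 36 mm above the floor: pinched here from above across its thickness the tray hangs balanced.
- loaded_tray: The like tray below it, filled with two rows of steel reed plates on edge, 0.7 to 1.2 kg, loose on the base board. Origin: centre of the underside, z up; front is its -x end. Its rear end stands about 1.5 mm from the board's rear batten, which stops it sliding when the wedge is pushed; the front then rises and the tray tilts about its rear lower edge.
- slot (a point): Middle of the loaded tray's front lower edge: centre of the mouth of the strap slot, at the level of the tray's underside. The slot is 60 mm wide (y), 7 mm high above the board, open downwards, and passes through the 22 mm end block. Axes are the tray's: the wedge goes in along +x, z up.
- front_left (a point): Left (+y) end of the loaded tray's front lower edge, 75 mm from point slot, at the level of the underside. Its height above the board's top is the gap there (0 at the start).
- front_right (a point): Right (-y) end of the loaded tray's front lower edge, 75 mm from point slot, likewise.
- base_board: Plywood stacking base fixed to the desk, 350 (x) by 188 (y) mm, top face 15 mm above its origin. Origin: centre of its underside, z up. The trays stand on its rear part (x = -42 to 158 mm) between side battens 14 mm high and a rear batten 22 mm high at +x; in front of the tray a bare ledge of board, 132 mm long, runs to its -x edge.
- wedge: Plain beech wedge, 125 mm long (x), 36 mm wide (y), 50 g, lying on its flat face on the desk; a flat block of about that length and width lies near. 27 mm thick at its -x end, tapering evenly to 2.5 mm at its thin +x end (1 in 5.1). Origin: centre of its flat underside, z up. Pushing it under the tray takes 3 to 12 N; friction keeps it from slipping back.
- wedge_tip (a point): Middle of the lower edge of the wedge's thin end, 62.5 mm along +x from its origin. With it about 23 mm inside the tray's front face the slope meets the slot's upper edge; from there each 5.1 mm of push raises the front 1 mm, so the gap is 4 mm at about 43 mm.
- wedge_grip (a point): Point inside the wedge near its thick end, 40 mm along -x from its origin, 12 mm above its underside: a good place to pinch it across its 36 mm width (along y) from above; the wedge is 22.6 mm thick there.
- rubber_mat: Grey rubber mat fixed on the desk, 280 (x) by 220 (y) by 3 mm. Origin: centre of its underside, z up. The empty tray goes here.
- packing_block: Bystander: flat beech packing block, 100 by 36 by 22 mm, no taper, lying near the wedge. Origin: centre of the underside.
- caliper: Bystander: steel vernier caliper lying on the desk, 170 mm long (x). Origin: middle of the beam, on the desk.
- tweezers: Bystander: dark steel tweezers, 130 mm long (x), 8 mm high. Origin: middle, on the desk.
- file: Bystander: small flat file with a round wooden handle, about 205 mm long (x), 20 mm high. Origin: near the middle, on the desk.
- jar: Bystander: glass jar with a white cap, 52 mm across, 60 mm high. Origin: centre of the underside.
- reed_plate: Bystander: single steel reed plate with brass reeds, 100 by 34 by 4 mm, lying flat. Origin: centre of the underside.
There are look-alikes about, which are no part of the job. What is shaped like the wedge but green or purple is not meant.

How it is judged:
By the outcome, as a careful person would: the job done as asked, in the order asked, and still so for the second after the job is handed in, while the arm keeps its last pose, push and grip.
It also fails if it takes over 59 s, if anything falls off the work surface, if the arm or the gripper's body presses on something with over 40 N, if the wrist force passes 120 N, or if a joint passes its speed limit or range.

### The arm

A 6-joint arm with a two-finger parallel gripper is mounted at the origin on the work surface. World frame = base frame: x ahead of the robot, y to its left, z up, the work surface at z = 0. Lengths are in m, angles in rad, forces in N, time in s.
With the tool pointing down it reaches from about 0.425 to 1.125 m from the base axis. Payload 14.9 kg.
Tool frame: the origin (TCP) lies midway between the tips of the shut fingers; the grasp point (between the pads) lies 19 mm behind it (ctrl.grip_point_offset is the distance from the TCP to the grasp point, in m); z points along the fingers, y is the line along which they close (so a half turn about z gives the same grasp; the last joint's range is limited). The gripper opens to 91 mm and grips with 3 to 60 N. Pads are 32 mm wide; open, the fingers measure 118 mm over their backs; the gripper's body (76 mm by 178 mm) begins 60 mm behind the grasp point.
Start: joints at [1.147, 0.379, 1.734, -0, 1.028, -0.033], TCP at [0.267, 0.647, 0.189] pointing down, gripper open.
Joint ranges: [-2.77, 2.77], [-0.74, 2.19], [0, 2.66], [-1.06, 4.2], [0.31, 2.87], [-3.08, 3.08]. Speed limits (rad/s): [1.89, 1.89, 2.39, 3.14, 3.14, 3.14].

### API

Orientations are given as a unit quaternion [x, y, z, w].
In Python, from plant import ctrl gives the robot as it stands. The module is installed in compiled form; this text tells all that it offers.
- The arm moves only by the shell command python3 -m pendant 'ROWS' [OPENING] [FORCE]. ROWS is JSON, a list of rows, each a list of 2 entries, a list of its own where there are three numbers: the shift along the tool's x, y, z in cm, then the turn, a rotation vector about the tool's x, y, z in rad. A call has 1 to 20 rows; each row shifts and turns the commanded pose from where the row before left it, along the tool's axes as they then stand; what a row does not reach is not made up. A row lasts 1/8 s, in which the tool goes at most 62.5 mm and 10.7 degrees, less where a joint would pass 70% of its speed; a pose out of reach is approached as far as the arm can. A call with a gripper value outside its range is refused whole. OPENING is the finger opening in cm, from 0 to 9.12, set as the call begins (- or left out, the last holds). The fingers move at their own pace and stop on an object; FORCE is the grip in N (left out, the last holds). Time passes only in rows, so rows that do not move let the fingers close. It gives the time, the measured TCP pose, the force, the opening and the grip force at its end, in the units of the state.
- ctrl.get_state(): the state, without advancing time (a new reading comes with each control period).
- ctrl.snapshot(name): name is "scene" or "side" or "wrist"; returns (picture, depth): 400x640x3 uint8, blue, green, red; 400x640 float32, m along the optical axis (not along the pixel's ray), 0 where there is no reading.
- ctrl.camera_model(name): a dict with "fx", "fy", "cx", "cy" (pixels), "D" ([k1, k2, p1, p2, k3] as OpenCV has them; the pictures are not rectified), "R" (3x3) and "t" (3): a world point X has camera coordinates R X + t. Camera axes: x right, y down, z forward; pixel columns grow to the right and rows downward; lengths in m; the calibration is good to about 2 mm. A picture is of the moment at which its call begins: read the wrist's pose just before it. camera_model takes no time and is no camera call; for the wrist camera it gives the pose at the moment of the call.
- ctrl.close_job(): hands the job in; it is judged then, once.
The state is a dict: "clock": time; "qpos": joint angles; "joint_vel": joint speeds; "joint_torque": joint torques, N m; "eef_pos": TCP position; "orientation": TCP orientation; "ft_force": force on the tool from outside, world axes, zero at the start; "moment": the same for the moment, N m; "opening": finger opening in m; "grasp_force": force on a finger pad.
Only numpy, scipy, OpenCV 4.12 (cv2) and the standard library are available. Lean on these libraries where they do the work, as an engineer would, in place of code of your own. Each camera call takes 0.05 s, during which the arm holds its last target. There are 200 camera calls.

## Working session

There is one attempt and no reset: what is moved stays moved. The work goes in short steps, Python scripts to look and compute and a shell command to move; the robot and the scene stay as the last step left them, time stands still between calls to the robot, and variables do not carry over. Pictures are saved under pics/ and viewed, at most 10 in all, crops included, and the job is handed in when it is done.

```bash
mkdir -p pics
cat > h.py <<'E'
import numpy as np, cv2
from plant import ctrl
def snap(n,f=None):
    m=ctrl.camera_model(n); im,d=ctrl.snapshot(n)
    if f: cv2.imwrite('pics/'+f,im)
    np.savez(''+n+'.npz',im=im,d=d,**{k:np.array(v) for k,v in m.items()})
    return im,d,m
def load(n):
    z=np.load(''+n+'.npz'); return z['im'],z['d'],{k:z[k] for k in('fx','fy','cx','cy','D','R','t')}
def rays(m,px):
    K=np.array([[m['fx'],0,m['cx']],[0,m['fy'],m['cy']],[0,0,1.]])
    p=cv2.undistortPoints(np.array(px,float).reshape(-1,1,2),K,np.array(m['D'],float)).reshape(-1,2)
    R=np.array(m['R']);c=-R.T@np.array(m['t'])
    return c,np.c_[p,np.ones(len(p))]@R   # dirs with unit depth
def plane(m,px,z):
    c,d=rays(m,px); return c+d*((z-c[2])/d[:,2])[:,None]
def pts(m,d,px):
    c,r=rays(m,px); px=np.array(px).reshape(-1,2).astype(int)
    return c+r*d[px[:,1],px[:,0]][:,None]
def cloud(m,d):
    v,u=np.mgrid[0:400,0:640]; c,r=rays(m,np.c_[u.ravel(),v.ravel()])
    P=(c+r*d.ravel()[:,None]).reshape(400,640,3); P[d==0]=np.nan; return P
def proj(m,X):
    K=np.array([[m['fx'],0,m['cx']],[0,m['fy'],m['cy']],[0,0,1.]])
    return cv2.projectPoints(np.array(X,float).reshape(-1,1,3),cv2.Rodrigues(np.array(m['R']))[0],np.array(m['t'],float),K,np.array(m['D'],float))[0].reshape(-1,2)
E
python3 - <<'E'
from h import *
for n in('scene','side','wrist'):
    im,d,m=snap(n,n+'0.png'); c,_=rays(m,[[320,200]]); print(n,c.round(3),m['fx'],(d==0).mean())
print(ctrl.get_state())
E
```

```text
scene [ 1.138 -0.855  1.17 ] 467.27865129487185 0.0038671875
side [0.099 0.453 0.663] 363.6132738959403 0.01399609375
wrist [0.195 0.677 0.383] 338.08860687560383 0.00401953125
{'clock': 0.15, 'qpos': array([ 1.14668126e+00,  3.79295482e-01,  1.73463593e+00,  3.63363312e-05,
        1.02849784e+00, -3.32657859e-02]), 'joint_vel': array([-0.00065553, -0.00230944, -0.00205753,  0.00267713,  0.00044745,
        0.00141875]), 'joint_torque': array([ 2.69571414e-03, -7.64094973e+01, -4.34660733e+01,  6.51259418e-02,
        4.10082901e-02, -1.00922630e-04]), 'eef_pos': array([0.26652585, 0.64693158, 0.18853908]), 'orientation': array([ 1.94192298e-01,  9.80963392e-01, -4.03883631e-04, -1.09982371e-04]), 'ft_force': array([ 0.35039271, -0.28426478,  1.26319414]), 'moment': array([ 0.05495936, -0.01510816, -0.03195801]), 'grasp_force': 0.0, 'opening': 0.09148221716558468}
```

View pics/scene0.png

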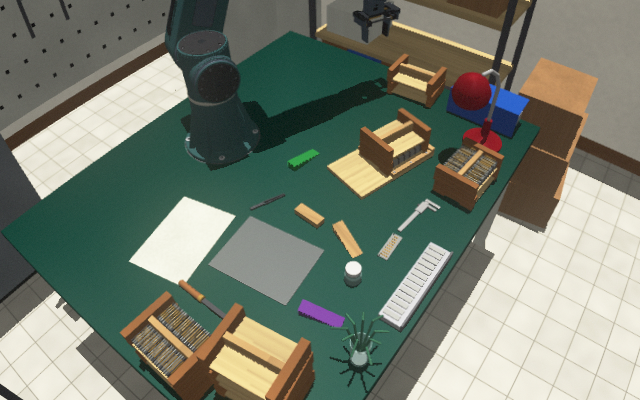

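View pics/side0.png

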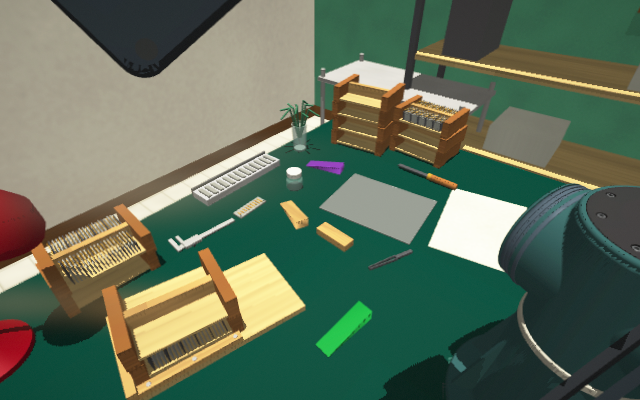

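The scene view shows the stack at (397,140) with its ledge towards (360,175). The mat is at (266,258), and the other tray stacks are at (470,175), (165,345) and (260,355).
Things that could pass for the wedge, by scene pixel: (310,214) short beech piece, (346,238) longer beech piece, (303,158) green, (321,313) purple. The green and purple ones are ruled out by the task. I'll decide between the two beech pieces by length and taper, then check with a crop.

Run:
```python
from h import *
out=[]
for n,boxes in(('scene',{'A':(290,198,330,232),'B':(328,215,366,262)}),('side',{'A':(312,218,358,254),'B':(276,196,312,232)})):
    im,d,m=load(n); P=cloud(m,d); hsv=cv2.cvtColor(im,cv2.COLOR_BGR2HSV)
    for k,(a,b,c,e) in boxes.items():
        p=P[b:e,a:c]; h=hsv[b:e,a:c]
        s=(h[...,0]<28)&(h[...,1]>60)&(h[...,2]>60)&(p[...,2]>.0015)
        q=p[s]; r=cv2.minAreaRect((q[:,:2]*1000).astype(np.float32)); 
        cen=np.array(r[0])/1e3; bp=cv2.boxPoints(r)/1e3
        e1,e2=bp[1]-bp[0],bp[2]-bp[1]; ax=e1 if np.hypot(*e1)>np.hypot(*e2) else e2; ax=ax/np.hypot(*ax)
        u=(q[:,:2]-cen)@ax
        print(n,k,'cen',cen.round(4),'size',np.round(r[1],1),'ax',ax.round(3),'zprof',[(round(float(np.nanpercentile(q[abs(u-x)<.008,2],90)*1e3),1)) for x in np.arange(-.05,.051,.02)])
    # mat: grey
    P0=P; s=(hsv[...,1]<40)&(hsv[...,2]>70)&(hsv[...,2]<160)&(P[...,2]<.02)&(P[...,2]>-.01)
    nlab,lab,st,ce=cv2.connectedComponentsWithStats(s.astype(np.uint8))
    i=1+np.argmax(st[1:,4]); q=P[lab==i]; r=cv2.minAreaRect((q[:,:2]*1000).astype(np.float32)); print(n,'mat',np.round(r[0],1),np.round(r[1],1),round(r[2],1),'z',np.median(q[:,2]).round(4))
    sl=im[190:270,280:380] if n=='scene' else im[185:265,265:365]
    out.append(cv2.resize(sl,None,fx=4,fy=4,interpolation=cv2.INTER_CUBIC))
    sl=im[100:200,325:445] if n=='scene' else im[240:400,95:287]
    out.append(cv2.resize(sl,(400,320 if n=='scene' else 320),interpolation=cv2.INTER_CUBIC))
    # stack top: heights
    x0,y0,x1,y1=(325,105,440,200) if n=='scene' else (90,240,310,400)
    q=P[y0:y1,x0:x1].reshape(-1,3); hist,ed=np.histogram(q[:,2],np.arange(0,.16,.004)); print(dict(zip((ed[:-1]*1e3).round().astype(int).tolist(),hist.tolist())))
    t=q[(q[:,2]>.115)&(q[:,2]<.14)]; r=cv2.minAreaRect((t[:,:2]*1000).astype(np.float32)); print('top',np.round(r[0],1),np.round(r[1],1),round(r[2],1))
    t=q[(q[:,2]>.010)&(q[:,2]<.019)]; r=cv2.minAreaRect((t[:,:2]*1000).astype(np.float32)); print('board',np.round(r[0],1),np.round(r[1],1),round(r[2],1))
cv2.imwrite('pics/c0.png',np.vstack([np.hstack(out[:2]),np.hstack(out[2:])])[:600])
```

```text
scene A cen [ 0.5091 -0.1142] size [ 51.4 115.9] ax [ 0.996 -0.088] zprof [21.2, 24.7, 23.6, 25.0, 24.2, 23.8]
scene B cen [ 0.668 -0.126] size [ 46.6 129. ] ax [ 0.877 -0.48 ] zprof [26.8, 23.4, 19.5, 16.1, 12.7, 7.3]
scene mat [ 503.6 -319.2] [283.9 225.9] 6.9 z 0.0034
{0: 2465, 4: 665, 8: 320, 12: 889, 16: 488, 20: 116, 24: 157, 28: 182, 32: 94, 36: 74, 40: 70, 44: 48, 48: 80, 52: 66, 56: 91, 60: 69, 64: 52, 68: 47, 72: 43, 76: 67, 80: 294, 84: 404, 88: 142, 92: 81, 96: 89, 100: 78, 104: 91, 108: 90, 112: 80, 116: 152, 120: 232, 124: 233, 128: 27, 132: 0, 136: 0, 140: 0, 144: 0, 148: 0, 152: 0}
top [647.1 274.6] [208.5 291.3] 73.2
board [529.4 305.6] [388.6 527.7] 31.3
side A cen [ 0.5129 -0.1234] size [ 55.5 100.7] ax [ 0.998 -0.067] zprof [23.2, 23.8, 23.9, 23.9, 23.9, 23.7]
side B cen [ 0.6657 -0.1231] size [ 42.1 127.3] ax [ 0.906 -0.424] zprof [27.2, 23.6, 19.3, 15.3, 12.3, 8.2]
side mat [  749.2 -1294.7] [316.6 407.9] 88.4 z 0.0092
{0: 10953, 4: 326, 8: 426, 12: 3044, 16: 2104, 20: 211, 24: 461, 28: 1718, 32: 212, 36: 519, 40: 147, 44: 116, 48: 137, 52: 114, 56: 186, 60: 113, 64: 220, 68: 571, 72: 144, 76: 179, 80: 1429, 84: 2739, 88: 274, 92: 262, 96: 436, 100: 312, 104: 210, 108: 219, 112: 225, 116: 426, 120: 588, 124: 1635, 128: 24, 132: 0, 136: 0, 140: 0, 144: 0, 148: 0, 152: 0}
top [579.4 297.7] [200.5 153.7] 73.1
board [651.6 227.9] [368.1 374.1] 76.1
```

View pics/c0.png

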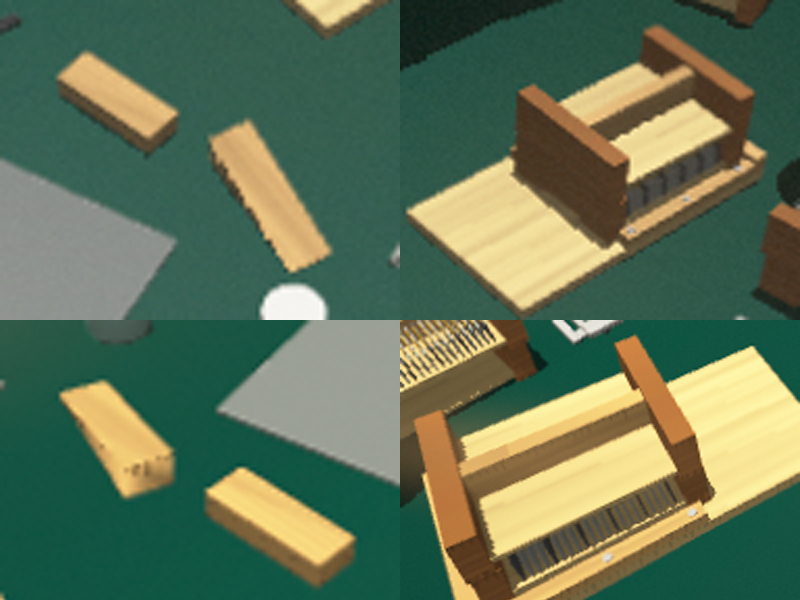

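Piece B, scene (346,238) and side (294,213), is about 127 mm long and tapers from 27 mm to a thin end. That makes it the wedge, with its thin end pointing towards the jar. Piece A has a flat top at about 23 mm, so it's the packing block. Next I'll refine the tray and mat axes.

Run:
```python
from h import *
def rect(q):
    r=cv2.minAreaRect((q[:,:2]*1000).astype(np.float32)); b=cv2.boxPoints(r); e=[b[1]-b[0],b[2]-b[1]]
    e=e[0] if np.hypot(*e[0])>np.hypot(*e[1]) else e[1]
    return np.round(r[0],1),np.round(sorted(r[1]),1),round(float(np.degrees(np.arctan2(e[1],e[0]))%180),2)
for n in('scene','side'):
    im,d,m=load(n); P=cloud(m,d); q=P.reshape(-1,3); R=q[np.hypot(q[:,0]-.579,q[:,1]-.298)<.15]
    print(n,'top',rect(R[(R[:,2]>.1215)&(R[:,2]<.14)]),np.nanpercentile(R[:,2],97))
    # rib: near centre
    c=np.array([.579,.298]); th=np.radians(73.1); a=np.array([np.cos(th),np.sin(th)]); b=np.array([-a[1],a[0]])
    u=(q[:,:2]-c)@a; v=(q[:,:2]-c)@b
    s=(abs(u)<.07)&(abs(v)<.03)&(q[:,2]>.112)&(q[:,2]<.13); f=np.polyfit(u[s],v[s],1); print(' rib n',s.sum(),'v range',np.percentile(v[s],[3,50,97]).round(4),'slope',f.round(4),'z',np.median(q[s,2]).round(4))
    s=(u<-.115)&(u>-.23)&(abs(v)<.09)&(q[:,2]<.03); print(' ledge z',np.percentile(q[s,2],[10,50,90]).round(4))
    s=(u<-.1)&(u>-.3)&(abs(v)<.12)&(q[:,2]<.02)&(q[:,2]>.011); print(' ledge v',np.percentile(v[s],[.5,99.5]).round(4),'u',np.percentile(u[s],[.5,99.5]).round(4))
    hsv=cv2.cvtColor(im,cv2.COLOR_BGR2HSV)
    near=np.hypot(P[...,0]-.504,P[...,1]+.319)<.2
    s=near&(hsv[...,1]<50)&(hsv[...,2]>70)&(hsv[...,2]<190)&(P[...,2]<.012)
    nl,lab,st,ce=cv2.connectedComponentsWithStats(s.astype(np.uint8)); i=1+np.argmax(st[1:,4])
    cnt=cv2.findContours((lab==i).astype(np.uint8),0,2)[0]; cnt=max(cnt,key=cv2.contourArea)
    print(' mat',rect(plane(m,cnt.reshape(-1,2),.003)),'z',np.median(P[lab==i][:,2]).round(4),'table z',np.nanmedian(q[np.hypot(q[:,0]-.62,q[:,1]-.02)<.03][:,2]).round(4))
```

```text
scene top (array([580.3, 292.9]), array([155.8, 204.8]), 72.32) 0.12569664479947254
 rib n 168 v range [-0.0128 -0.0048  0.0068] slope [-0.0006 -0.004 ] z 0.1195
 ledge z [0.011  0.0146 0.0182]
 ledge v [-0.1024  0.0885] u [-0.2378 -0.1004]
 mat (array([ 504.9, -320.3]), array([221.2, 281.9]), 6.61) z 0.0034 table z -0.0005
side top (array([579.4, 297.8]), array([152.8, 200.9]), 73.33) 0.12634043452054422
 rib n 831 v range [-0.0084  0.0034  0.0086] slope [-0.0036  0.0019] z 0.1198
 ledge z [0.0137 0.0159 0.0175]
 ledge v [-0.0987  0.0898] u [-0.2328 -0.1033]
 mat (array([ 504.5, -316.7]), array([222.2, 280.8]), 6.55) z 0.0038 table z 0.001
```

```bash
python3 -m pendant '[[[-4.23,-2.05,-0.6],[0,0,0]],[[-4.23,-2.05,-0.6],[0,0,0]],[[-4.23,-2.05,-0.6],[0,0,0]],[[-4.23,-2.05,-0.6],[0,0,0]],[[-4.23,-2.05,-0.6],[0,0,0]],[[-4.23,-2.05,-0.6],[0,0,0]],[[-4.23,-2.05,-0.6],[0,0,0]],[[-4.23,-2.05,-0.6],[0,0,0]],[[-4.23,-2.05,-0.6],[0,0,0]],[[-4.23,-2.05,-0.6],[0,0,0]],[[0,0,0],[0,0,0.185]],[[0,0,0],[0,0,0.185]],[[0,0,0],[0,0,0.185]],[[0,0,0],[0,0,0.185]],[[0,0,0],[0,0,0.185]],[[0,0,0],[0,0,0.185]],[[0,0,0],[0,0,0.185]],[[0,0,0],[0,0,0.18]],[[0,0,0],[0,0,0]],[[0,0,0],[0,0,0]]]'
cat >> h.py <<'E'
from scipy.spatial.transform import Rotation as Ro
def to(target,yaw=None):
    s=ctrl.get_state(); R=Ro.from_quat(s['orientation']); p=np.array(s['eef_pos'])
    x=R.as_matrix()[:,0]; y0=np.degrees(np.arctan2(x[1],x[0]))
    print('clock',round(s['clock'],2),'tcp',p.round(4),'yaw',y0.round(2),'q6',s['qpos'][5].round(2),'tilt z',R.as_matrix()[:,2].round(4))
    print('shift cm',(R.inv().apply(np.array(target)-p)*100).round(2))
    if yaw is not None:
        T=Ro.from_matrix(np.c_[[np.cos(yaw),np.sin(yaw),0],[np.sin(yaw),-np.cos(yaw),0],[0,0,-1]]); print('turn rotvec',(R.inv()*T).as_rotvec().round(4))
        print('shift in new axes',(T.inv().apply(np.array(target)-p)*100).round(2))
E
python3 - <<'E'
from h import *
im,d,m=snap('wrist','w1.png'); P=cloud(m,d); q=P.reshape(-1,3)
c=np.array([.580,.296]); th=np.radians(73); a=np.array([np.cos(th),np.sin(th)]); b=np.array([-a[1],a[0]])
u=(q[:,:2]-c)@a; v=(q[:,:2]-c)@b
s=(abs(u)<.07)&(abs(v)<.03)&(q[:,2]>.112)&(q[:,2]<.13); f=np.polyfit(u[s],v[s],1); print('rib',s.sum(),np.percentile(v[s],[1,50,99]).round(4),f.round(4),np.median(q[s,2]))
s=(abs(v)<.09)&(abs(u)<.14)&(q[:,2]>.122)&(q[:,2]<.135);print('blocks u',np.percentile(u[s],[1,99]).round(4),'v',np.percentile(v[s],[1,99]).round(4))
to([.580,.296,.091],th)
E
```

```text
clock: 2.65
eef_pos: [0.5796, 0.2965, 0.2489]
orientation: [0.802, 0.597, -0.0, -0.0]
ft_force: [-0.4, 0.1, -0.7]
opening: 0.091
grasp_force: 0.0
rib 2242 [-0.0072  0.0006  0.0081] [0.0001 0.0006] 0.11900617010469386
blocks u [-0.0958  0.1003] v [-0.0725  0.074 ]
clock 2.7 tcp [0.5796 0.2966 0.2489] yaw 73.3 q6 0.73 tilt z [-1.e-04 -1.e-04 -1.e+00]
shift cm [-0.04  0.05 15.79]
turn rotvec [-0.0001  0.0001  0.0052]
shift in new axes [-0.04  0.05 15.79]
```

View pics/w1.png

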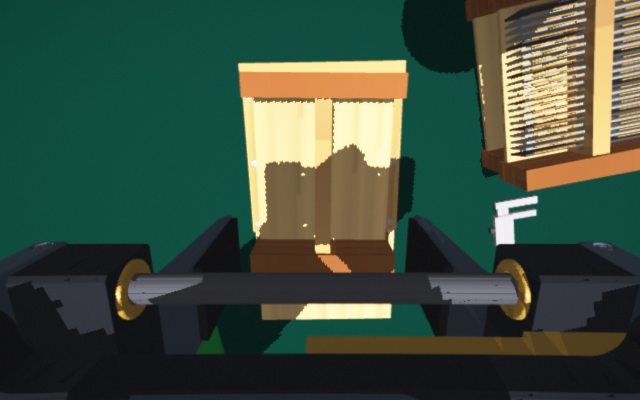

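The wrist view shows the rib centred at x≈322 between the end blocks at rows 85 and 255. The descent is aligned to within about 1 mm.

```bash
python3 -m pendant '[[[0.2,0,4],[0,0,0.005]],[[0,0,4],[0,0,0]],[[0,0,4],[0,0,0]],[[0,0,2.6],[0,0,0]],[[0,0,1],[0,0,0]],[[0,0,0],[0,0,0]],[[0,0,0],[0,0,0]]]' 5
python3 -m pendant '[[[0,0,0],[0,0,0]],[[0,0,0],[0,0,0]],[[0,0,0],[0,0,0]],[[0,0,0],[0,0,0]],[[0,0,0],[0,0,0]],[[0,0,0],[0,0,0]]]' 0 30
```

```text
clock: 3.58
eef_pos: [0.581, 0.2988, 0.0943]
orientation: [0.805, 0.594, 0.001, 0.0]
ft_force: [0.6, 0.2, -0.3]
opening: 0.0499
grasp_force: 0.0
clock: 4.32
eef_pos: [0.5803, 0.2985, 0.0931]
orientation: [0.805, 0.594, 0.0, 0.0]
ft_force: [-1.0, -0.6, 2.5]
opening: 0.0156
grasp_force: 30.0
```

```bash
python3 -m pendant '[[[0,0,-0.5],[0,0,0]],[[0,0,-1.2],[0,0,0]],[[0,0,-3],[0,0,0]],[[0,0,-3],[0,0,0]],[[0,0,-2],[0,0,0]],[[0,0,0],[0,0,0.1]],[[0,0,0],[0,0,0.16]],[[0,0,0],[0,0,0.16]],[[0,0,0],[0,0,0.16]],[[0,0,0],[0,0,0.16]],[[0,0,0],[0,0,0.16]],[[0,0,0],[0,0,0.16]],[[0,0,0],[0,0,0.1]],[[0,0,0],[0,0,0]]]'
python3 -m pendant '[[[-0.48,2,0],[0,0,0]],[[-0.96,4,0],[0,0,0]],[[-1.21,5,0],[0,0,0]],[[-1.21,5,0],[0,0,0]],[[-1.21,5,0],[0,0,0]],[[-1.21,5,0],[0,0,0]],[[-1.21,5,0],[0,0,0]],[[-1.21,5,0],[0,0,0]],[[-1.21,5,0],[0,0,0]],[[-1.21,5,0],[0,0,0]],[[-1.21,5,0],[0,0,0]],[[-1.21,5,0],[0,0,0]],[[-0.96,3.5,0],[0,0,0]],[[-0.4,1.5,0],[0,0,0]],[[0,0,0],[0,0,0]],[[0,0,0],[0,0,0]]]'
python3 - <<'E'
from h import *
to([.5047,-.3185,.027],np.radians(6.6))
E
```

```text
clock: 6.08
eef_pos: [0.5801, 0.2984, 0.1901]
orientation: [0.998, 0.056, -0.0, 0.0]
ft_force: [0.5, -0.2, -3.7]
opening: 0.0148
grasp_force: 30.0
clock: 8.07
eef_pos: [0.4995, -0.3233, 0.19]
orientation: [0.998, 0.056, -0.0, -0.0]
ft_force: [0.3, -0.2, -3.7]
opening: 0.0151
grasp_force: 30.0
clock 8.07 tcp [ 0.4995 -0.3233  0.19  ] yaw 6.4 q6 0.85 tilt z [-3.e-04  4.e-04 -1.e+00]
shift cm [ 0.57 -0.41 16.3 ]
turn rotvec [-0.0004  0.0002 -0.0034]
shift in new axes [ 0.57 -0.42 16.3 ]
```

```bash
python3 -m pendant '[[[0.2,-0.2,2],[0,0,0]],[[0.37,-0.22,3.5],[0,0,0]],[[0,0,4],[0,0,0]],[[0,0,3.5],[0,0,0]],[[0,0,2],[0,0,0]],[[0,0,0.8],[0,0,0]],[[0,0,0.3],[0,0,0]],[[0,0,0.2],[0,0,0]],[[0,0,0],[0,0,0]]]'
```

```text
clock: 9.2
eef_pos: [0.5052, -0.3197, 0.0277]
orientation: [0.998, 0.055, 0.0, 0.0]
ft_force: [0.1, 1.0, -2.5]
opening: 0.015
grasp_force: 30.0
```

```bash
python3 -m pendant '[[[0,0,0.1],[0,0,0]],[[0,0,0.05],[0,0,0]],[[0,0,0],[0,0,0]]]'
```

```text
clock: 9.57
eef_pos: [0.505, -0.3196, 0.0261]
orientation: [0.998, 0.055, 0.0, 0.0]
ft_force: [-1.7, 1.4, 4.9]
opening: 0.0152
grasp_force: 30.0
```

```bash
python3 -m pendant '[[[0,0,0],[0,0,0]],[[0,0,0],[0,0,0]],[[0,0,-1],[0,0,0]],[[0,0,-3],[0,0,0]],[[0,0,-4],[0,0,0]],[[0,0,-4],[0,0,0]],[[0,0,-4],[0,0,0]],[[2.98,-3.97,0],[0,0,0]],[[2.98,-3.97,0],[0,0,0]],[[2.98,-3.97,0],[0,0,0]],[[2.98,-3.97,0],[0,0,0]],[[2.98,-3.97,0],[0,0,0]],[[0,0,0],[0,0,0.146]],[[0,0,0],[0,0,0.146]],[[0,0,0],[0,0,0.146]],[[0,0,0],[0,0,0.146]],[[0,0,0],[0,0,0]],[[0,0,0],[0,0,0]]]' 5
python3 - <<'E'
from h import *
im,d,m=snap('wrist','w2.png'); P=cloud(m,d)
to([.631,-.106,.003],np.radians(-27))
hsv=cv2.cvtColor(im,cv2.COLOR_BGR2HSV)
s=(hsv[...,0]<28)&(hsv[...,1]>60)&(hsv[...,2]>60)&(P[...,2]>.0015)&(P[...,2]<.035)&(np.hypot(P[...,0]-.667,P[...,1]+.1245)<.085)
n,lab,st,ce=cv2.connectedComponentsWithStats(s.astype(np.uint8))
for i in range(1,n):
    if st[i,4]<300: continue
    q=P[lab==i]; r=cv2.minAreaRect((q[:,:2]*1000).astype(np.float32)); print(ce[i].round(),st[i,4],np.round(r[0],1),np.round(r[1],1),round(r[2],2),q[:,2].max().round(4))
    # profile along yaw -27
    a=np.array([np.cos(np.radians(27)),-np.sin(np.radians(27))]);b=np.array([-a[1],a[0]]); u=(q[:,:2]-[.667,-.1245])@a; v=(q[:,:2]-[.667,-.1245])@b
    for x in np.arange(-.06,.07,.015):
        k=abs(u-x)<.004
        if k.sum()>5: print(x.round(3),'v',np.percentile(v[k],[2,98]).round(4),'z',np.percentile(q[k,2],90).round(4))
    print('u',u.min(),u.max())
E
```

```text
clock: 11.82
eef_pos: [0.631, -0.1057, 0.1859]
orientation: [0.973, -0.233, 0.0, -0.0]
ft_force: [0.2, -0.6, 0.1]
opening: 0.0499
grasp_force: 0.0
clock 11.88 tcp [ 0.631  -0.1057  0.1858] yaw -26.96 q6 1.84 tilt z [ 2.e-04 -1.e-04 -1.e+00]
shift cm [1.000e-02 2.000e-02 1.828e+01]
turn rotvec [-0.     -0.0002  0.0007]
shift in new axes [ 0.02  0.02 18.28]
[322. 133.] 3952 [ 667.5 -123.7] [ 35.9 124.4] 65.34 0.0274
-0.06 v [-0.0184  0.0164] z 0.0263
-0.045 v [-0.0183  0.0164] z 0.0236
-0.03 v [-0.0181  0.0174] z 0.0207
-0.015 v [-0.017   0.0174] z 0.0179
0.0 v [-0.0169  0.0184] z 0.0151
0.015 v [-0.0158  0.0184] z 0.0119
0.03 v [-0.0156  0.0194] z 0.009
0.045 v [-0.0145  0.0204] z 0.0061
0.06 v [-0.0144  0.0199] z 0.0034
u -0.0625568216629397 0.062397751298216834
```

View pics/w2.png

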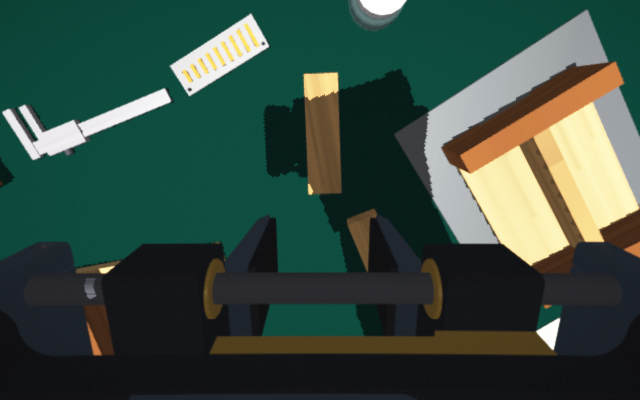

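The wedge lies at (322,133), 36 × 124 mm, with its thin end away from the gripper and pointing up the picture. Its yaw is about -25.1°. The empty tray sits within the mat. Now I'll grasp the wedge.

```bash
python3 -m pendant '[[[0,0,0],[0,0,-0.032]],[[0.07,0.08,4],[0,0,0]],[[0,0,5],[0,0,0]],[[0,0,5],[0,0,0]],[[0,0,2.5],[0,0,0]],[[0,0,1.2],[0,0,0]],[[0,0,0.5],[0,0,0]],[[0,0,0],[0,0,0]],[[0,0,0],[0,0,0]]]' 5
python3 -m pendant '[[[0,0,0],[0,0,0]],[[0,0,0],[0,0,0]],[[0,0,0],[0,0,0]],[[0,0,0],[0,0,0]],[[0,0,0],[0,0,0]]]' 0 45
```

```text
clock: 13.0
eef_pos: [0.6319, -0.1069, 0.0046]
orientation: [0.976, -0.219, 0.001, -0.0]
ft_force: [0.3, 0.7, -0.5]
opening: 0.0499
grasp_force: 0.0
clock: 13.62
eef_pos: [0.6312, -0.1067, 0.0035]
orientation: [0.976, -0.219, -0.0, 0.0]
ft_force: [-0.1, -0.5, 0.1]
opening: 0.0029
grasp_force: 0.0
```

The fingers closed to 3 mm with no grip force, so they missed the wedge. I'll look before doing anything else.

Run:
```python
from h import *
o=[]
for n in('scene','side'):
    im,d,m=snap(n); u,v=proj(m,[[.65,-.11,.02]])[0].astype(int); print(n,u,v)
    o.append(cv2.resize(im[v-60:v+60,u-80:u+80],(400,300),interpolation=cv2.INTER_CUBIC))
im,d,m=snap('wrist'); o.append(cv2.resize(im,(400,250)))
o[2]=cv2.copyMakeBorder(o[2],0,50,0,0,0); cv2.imwrite('pics/c1.png',np.vstack([np.hstack(o[:2]),np.hstack([o[2],o[2]*0])]))
print(ctrl.get_state()['opening'])
```

```text
scene 345 231
side 294 213
0.0003691237216152414
```

View pics/c1.png

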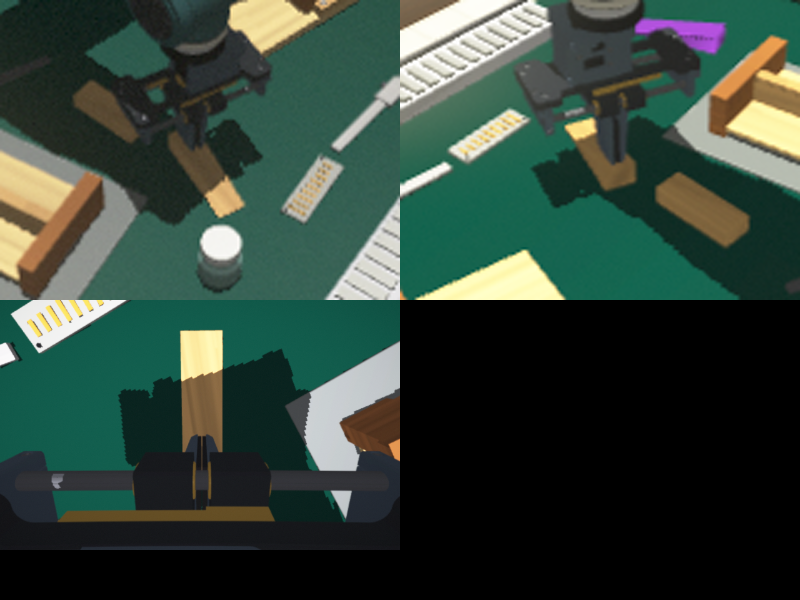

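Run:
```python
from h import *
print(ctrl.grip_point_offset)
for n in('scene','side','wrist'):
    im,d,m=load(n); P=cloud(m,d); hsv=cv2.cvtColor(im,cv2.COLOR_BGR2HSV)
    s=(np.hypot(P[...,0]-.631,P[...,1]+.107)<.03)&(P[...,2]>.004)
    dark=s&((hsv[...,1]<110)|(hsv[...,0]>60))&(hsv[...,2]<110); 
    z=P[...,2][dark]; print(n,dark.sum(),np.percentile(z,[0,1,3,5,10,30,50]).round(4)); print(np.histogram(z,np.arange(0,.1,.005))[0])
    q=P[dark&(P[...,2]<.06)]; print(q.mean(0).round(4), proj(m,[[.6312,-.1067,.0035],[.6312,-.1067,.0225]]).round())
    w=np.argwhere(dark&(P[...,2]<.06)); print('px max row',w.max(0),w[w[:,0]>=w[:,0].max()-1].mean(0))
```

```text
0.0188
scene 778 [0.0045 0.0109 0.016  0.0192 0.0296 0.1352 0.1766]
[ 1  5 15 25 23 11  9  6 10 15 10  7 13  9 13  7  6  1  2]
[ 0.6358 -0.1174  0.03  ] [[341. 231.]
 [341. 227.]]
px max row [237 348] [236.2 340.2]
side 563 [0.0044 0.0292 0.0358 0.0399 0.049  0.083  0.1485]
[ 1  0  0  0  3  2  8 15 18 13 14 16 15 17 15 19 26 13 13]
[ 0.623  -0.098   0.0444] [[299. 221.]
 [299. 216.]]
px max row [223 304] [223. 292.]
wrist 12248 [0.0164 0.0283 0.0403 0.0487 0.0641 0.1297 0.1416]
[  0   0   0  31  77  35  89 126 135 167 177 207 207 117 116 129 622  30
  27]
[ 0.6449 -0.1129  0.0439] [[323. 229.]
 [323. 241.]]
px max row [271 355] [270.5 322.5]
```

```bash
python3 -m pendant '[[[0,0,-2],[0,0,0]],[[0,0,-4],[0,0,0]],[[0,0,-4],[0,0,0]],[[0,0,0],[0,0,0]],[[0,0,0],[0,0,0]]]' 0
cat > tip.py <<'E'
from h import *
p=ctrl.get_state()['eef_pos']; print(p.round(4),ctrl.get_state()['opening'])
for n in('scene','side','wrist'):
    im,d,m=snap(n); P=cloud(m,d)
    s=(np.hypot(P[...,0]-p[0],P[...,1]-p[1])<.04)&(P[...,2]>p[2]-.06)&(P[...,2]>.032)
    z=P[...,2][s]; print(n,s.sum(),(np.percentile(z,[0,1,3,5,10])-p[2]).round(4),np.histogram(z-p[2],np.arange(-.02,.06,.005))[0])
E
python3 tip.py
```

```text
clock: 14.4
eef_pos: [0.6312, -0.1067, 0.1041]
orientation: [0.976, -0.219, 0.0, -0.0]
ft_force: [-0.4, -1.5, -0.7]
opening: 0.0005
grasp_force: 0.0
[ 0.6312 -0.1067  0.1041] 0.00046399770182970493
scene 1544 [0.0233 0.0354 0.0479 0.0612 0.1141] [ 0  0  0  0  0  0  0  0  1  7  7 11 11 16  7]
side 1794 [0.0251 0.0324 0.043  0.0527 0.0727] [ 0  0  0  0  0  0  0  0  0 13 14 16 21 16 21]
wrist 36051 [0.0214 0.0394 0.0586 0.0783 0.1157] [  0   0   0   0   0   0   0   0  26  98 115 137 160 178 209]
```

The real fingertips stand about 22 mm behind the reported TCP in all three views. I'll check the same thing with the fingers open before going lower.

```bash
python3 -m pendant '[[[0,0,0],[0,0,0]],[[0,0,0],[0,0,0]],[[0,0,0],[0,0,0]],[[0,0,0],[0,0,0]]]' 5
python3 tip.py
```

```text
clock: 15.05
eef_pos: [0.6312, -0.1067, 0.1035]
orientation: [0.976, -0.219, -0.0, -0.0]
ft_force: [0.1, -0.1, 0.1]
opening: 0.0375
grasp_force: 0.0
[ 0.6312 -0.1067  0.1035] 0.037481368201686766
scene 1574 [0.0226 0.0308 0.0405 0.0486 0.0692] [ 0  0  0  0  0  0  0  0  1 15 17 13 24 19 22]
side 1856 [0.0254 0.0316 0.0393 0.0467 0.0635] [ 0  0  0  0  0  0  0  0  0 14 21 26 21 29 28]
wrist 35203 [0.0226 0.0318 0.0447 0.0561 0.0759] [  0   0   0   0   0   0   0   0  46 222 251 257 297 290 320]
```

```bash
python3 -m pendant '[[[0,0,4],[0,0,0]],[[0,0,4],[0,0,0]],[[0,0,2],[0,0,0]],[[0,0,1],[0,0,0]],[[0,0,0.5],[0,0,0]],[[0,0,0.3],[0,0,0]],[[0,0,0.2],[0,0,0]],[[0,0,0],[0,0,0]]]' 5
python3 -m pendant '[[[0,0,0],[0,0,0]],[[0,0,0],[0,0,0]],[[0,0,0],[0,0,0]],[[0,0,0],[0,0,0]]]' 0 45
```

```text
clock: 16.2
eef_pos: [0.6314, -0.1067, -0.0161]
orientation: [0.976, -0.219, 0.0, 0.0]
ft_force: [0.2, -0.4, -0.8]
opening: 0.0499
grasp_force: 0.0
clock: 16.7
eef_pos: [0.6313, -0.1068, -0.0163]
orientation: [0.976, -0.219, 0.0, 0.0]
ft_force: [-1.7, 0.2, 4.2]
opening: 0.0356
grasp_force: 45.0
```

```bash
python3 -m pendant '[[[0,0,-0.5],[0,0,0]],[[0,0,-1.5],[0,0,0]],[[0,0,-4],[0,0,0]],[[0,0,-4],[0,0,0]],[[0,0,-2],[0,0,0]],[[-3.7,-2.3,0],[0,0,0]],[[-3.7,-2.3,0],[0,0,0]],[[-3.7,-2.3,0],[0,0,0]],[[-3.7,-2.3,0],[0,0,0]],[[-3.7,-2.3,0],[0,0,0]],[[0,0,0],[0,0,0]]]'
python3 -m pendant '[[[0,0,0],[0,0,-0.171]],[[0,0,0],[0,0,-0.171]],[[0,0,0],[0,0,-0.171]],[[0,0,0],[0,0,-0.171]],[[0,0,0],[0,0,-0.171]],[[0,0,0],[0,0,-0.171]],[[0,0,0],[0,0,-0.171]],[[0,0,0],[0,0,-0.171]],[[0,0,0],[0,0,-0.171]],[[0,0,0],[0,0,-0.171]],[[0,0,0],[0,0,0]],[[0,0,0],[0,0,0]]]'
python3 - <<'E'
from h import *
c=np.array([.5806,.298]); th=np.radians(73); a=np.array([np.cos(th),np.sin(th)]); b=np.array([-a[1],a[0]])
to([*(c-a*.2325),.0012],th)
for n in('scene','side','wrist'):
    im,d,m=snap(n,n+'3.png'); P=cloud(m,d); q=P.reshape(-1,3); q=q[~np.isnan(q[:,0])]; u=(q[:,:2]-c)@a; v=(q[:,:2]-c)@b
    s=(u<-.05)&(u>-.115)&(abs(v)<.085)&(q[:,2]>.062)&(q[:,2]<.08); r=lambda s:(np.percentile(u[s],[1,50,99]).round(4),np.percentile(v[s],[1,50,99]).round(4),np.median(q[s,2]).round(4)) if s.sum()>9 else None
    print(n,'front block top',s.sum(),r(s))
    s=(u>.05)&(u<.115)&(abs(v)<.085)&(q[:,2]>.064)&(q[:,2]<.08); print('  rear block top',r(s))
    s=(u<-.085)&(u>-.115)&(abs(v)<.07)&(q[:,2]>.027)&(q[:,2]<.06)
    if s.sum()>20: print('  front face',s.sum(),np.polyfit(v[s],u[s],1).round(4))
    s=(u<-.11)&(u>-.16)&(abs(v)<.09)&(q[:,2]<.022)&(q[:,2]>.01); print('  ledge z',r(s))
    # wedge
    hsv=cv2.cvtColor(im,cv2.COLOR_BGR2HSV).reshape(-1,3)[~np.isnan(P.reshape(-1,3)[:,0])]
    s=(u<-.11)&(u>-.26)&(abs(v)<.05)&(q[:,2]>.09)&(q[:,2]<.15)&(hsv[:,0]<28)&(hsv[:,1]>60)
    if s.sum()>20: 
        R=cv2.minAreaRect((np.c_[u,v][s]*1000).astype(np.float32)); print('  wedge',s.sum(),r(s),np.round(R[0],1),np.round(R[1],1),round(R[2],1))
E
```

```text
clock: 18.08
eef_pos: [0.5113, 0.0779, 0.1033]
orientation: [0.976, -0.218, -0.001, 0.0]
ft_force: [-0.0, -0.2, -0.2]
opening: 0.0354
grasp_force: 45.0
clock: 19.58
eef_pos: [0.5133, 0.076, 0.1035]
orientation: [0.807, 0.591, -0.0, 0.0]
ft_force: [-0.3, -0.7, -0.3]
opening: 0.0357
grasp_force: 45.0
clock 19.57 tcp [0.5133 0.076  0.1035] yaw 72.45 q6 0.41 tilt z [-0. -0. -1.]
shift cm [-0.05 -0.05 10.23]
turn rotvec [ 0.      0.     -0.0095]
shift in new axes [-0.05 -0.05 10.23]
scene front block top 219 (array([-0.1065, -0.0911, -0.0528]), array([-0.082 , -0.028 ,  0.0356]), np.float64(0.0687))
  rear block top (array([0.0527, 0.0807, 0.0995]), array([-0.0742, -0.0021,  0.072 ]), np.float64(0.0695))
  front face 154 [-0.0231 -0.1031]
  ledge z (array([-0.1594, -0.1357, -0.1106]), array([-0.0881, -0.0163,  0.0651]), np.float64(0.0144))
  wedge 150 (array([-0.2582, -0.2435, -0.1358]), array([-0.0264, -0.013 ,  0.02  ]), np.float64(0.1325)) [-193.7   -4.6] [ 47.8 130. ] 88.4
side front block top 843 (array([-0.1014, -0.0877, -0.052 ]), array([-0.0762,  0.0032,  0.0727]), np.float64(0.0701))
  rear block top (array([0.0528, 0.0862, 0.0995]), array([-0.0723,  0.0056,  0.0758]), np.float64(0.0704))
  ledge z (array([-0.1594, -0.1349, -0.1113]), array([-0.087 ,  0.012 ,  0.0891]), np.float64(0.0156))
  wedge 783 (array([-0.2254, -0.1766, -0.1286]), array([-0.0191,  0.0029,  0.018 ]), np.float64(0.1308)) [-189.1    1.2] [ 42.6 122.2] 89.9
wrist front block top 2703 (array([-0.1037, -0.1003, -0.0974]), array([-0.0753,  0.0111,  0.0704]), np.float64(0.0688))
  rear block top None
  front face 2292 [-0.023  -0.1019]
  ledge z (array([-0.1597, -0.1331, -0.1103]), array([-0.0887,  0.0116,  0.0887]), np.float64(0.0141))
  wedge 16550 (array([-0.2379, -0.1819, -0.1302]), array([-0.0182, -0.0006,  0.0172]), np.float64(0.1317)) [-184.3   -0.8] [ 38.3 110.7] 89.6
```

View pics/wrist3.png

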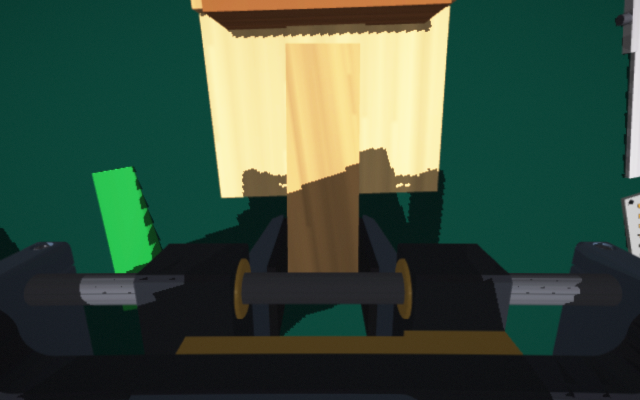

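The wrist view shows the wedge straight in the grip, thin end at (324,43), with the tray's front at the top. The tray and ledge edges slope about 1.7° relative to the tool, so the tray yaw is about 74.2°. Next I'll line up and lower onto the ledge.

```bash
python3 -m pendant '[[[0,0,0],[0,0,-0.0305]],[[0.25,0.42,3],[0,0,0]],[[0,0,4],[0,0,0]],[[0,0,2],[0,0,0]],[[0,0,1],[0,0,0]],[[0,0,0.3],[0,0,0]],[[0,0,0],[0,0,0]],[[0,0,0],[0,0,0]]]'
python3 -m pendant '[[[0,0,0.05],[0,0,0]],[[0,0,0.05],[0,0,0]],[[0,0,0],[0,0,0]]]'
```

```text
clock: 20.72
eef_pos: [0.5183, 0.0776, 0.0013]
orientation: [0.796, 0.605, 0.001, 0.0]
ft_force: [0.0, 0.2, -1.2]
opening: 0.0354
grasp_force: 45.0
clock: 21.1
eef_pos: [0.5178, 0.0775, -0.0004]
orientation: [0.796, 0.605, 0.0, 0.0]
ft_force: [0.4, 0.5, -0.1]
opening: 0.0351
grasp_force: 45.0
```

```bash
python3 -m pendant '[[[0,0,0.05],[0,0,0]],[[0,0,0],[0,0,0]]]'; python3 -m pendant '[[[0,0,0.03],[0,0,0]],[[0,0,0],[0,0,0]]]'
python3 - <<'E'
from h import *
c=np.array([.5806,.298]); th=np.radians(74.2); a=np.array([np.cos(th),np.sin(th)]); b=np.array([-a[1],a[0]])
p=ctrl.get_state()['eef_pos'][:2]; print('tcp u,v',(p-c)@a,(p-c)@b)
for n in('scene','side','wrist'):
    im,d,m=snap(n); P=cloud(m,d); q=P.reshape(-1,3); k=~np.isnan(q[:,0]);q=q[k]; hsv=cv2.cvtColor(im,cv2.COLOR_BGR2HSV).reshape(-1,3)[k]; u=(q[:,:2]-c)@a; v=(q[:,:2]-c)@b
    s=(u<-.085)&(u>-.115)&(abs(v)<.07)&(q[:,2]>.03)&(q[:,2]<.06)
    if s.sum()>20: print(n,'face',s.sum(),np.polyfit(v[s],u[s],1).round(4))
    s=(u<-.085)&(u>-.11)&(abs(v)<.09)&(q[:,2]>.045)&(q[:,2]<.08);print(' block v',np.percentile(v[s],[.5,99.5]).round(4))
    s=(u<-.115)&(u>-.22)&(abs(v)<.04)&(q[:,2]>.0185)&(q[:,2]<.045)&(hsv[:,0]<28)&(hsv[:,1]>60)
    print(' wedge',s.sum(),np.percentile(u[s],[1,50,99]).round(4),np.percentile(v[s],[1,50,99]).round(4)) if s.sum()>20 else 0
E
```

```text
clock: 21.35
eef_pos: [0.5178, 0.0775, -0.001]
orientation: [0.796, 0.605, -0.0, -0.0]
ft_force: [0.1, 0.2, -1.4]
opening: 0.0358
grasp_force: 45.0
clock: 21.6
eef_pos: [0.5178, 0.0775, -0.0013]
orientation: [0.796, 0.605, -0.0, -0.0]
ft_force: [1.1, -0.2, -0.0]
opening: 0.0359
grasp_force: 45.0
tcp u,v -0.2292484649429012 0.00040900505892926657
scene face 184 [-0.0027 -0.1032]
 block v [-0.0797  0.0736]
 block v [-0.0752  0.0753]
 wedge 671 [-0.2179 -0.1742 -0.1272] [-0.0184  0.0033  0.02  ]Traceback (most recent call last):
  File "<stdin>", line 8, in <module>
    return _quantile_unchecked(
        a, q, axis, out, overwrite_input, method, keepdims, weights)
    return _ureduce(a,
                    func=_quantile_ureduce_func,
    ...<5 lines>...
                    overwrite_input=overwrite_input,
                    method=method)
    r = func(a, **kwargs)
    result = _quantile(arr,
                       quantiles=q,
    ...<2 lines>...
                       out=out,
                       weights=wgt)
    slices_having_nans = np.isnan(arr[-1, ...])
                                  ~~~^^^^^^^^^
IndexError: index -1 is out of bounds for axis 0 with size 0
```

```bash
python3 -m pendant '[[[0,0,0.03],[0,0,0]],[[0,0,0],[0,0,0]]]'; python3 -m pendant '[[[0,0,0.03],[0,0,0]],[[0,0,0],[0,0,0]]]';python3 -m pendant '[[[0,0,0.03],[0,0,0]],[[0,0,0],[0,0,0]]]'
```

```text
clock: 22.0
eef_pos: [0.5178, 0.0775, -0.0013]
orientation: [0.796, 0.605, -0.0, -0.0]
ft_force: [-2.0, -0.7, 7.2]
opening: 0.0356
grasp_force: 45.0
clock: 22.25
eef_pos: [0.5178, 0.0775, -0.0013]
orientation: [0.796, 0.605, -0.0, -0.0]
ft_force: [-5.1, -1.1, 15.1]
opening: 0.0358
grasp_force: 45.0
clock: 22.5
eef_pos: [0.5178, 0.0775, -0.0013]
orientation: [0.796, 0.605, -0.0, -0.0]
ft_force: [-7.7, -1.6, 22.0]
opening: 0.0356
grasp_force: 45.0
```

```bash
python3 -m pendant '[[[0,0,-0.08],[0,0,0]],[[0.5,0,0],[0,0,0]],[[0.6,0,0],[0,0,0]],[[0.6,0,0],[0,0,0]],[[0.6,0,0],[0,0,0]],[[0.6,0,0],[0,0,0]],[[0.6,0,0],[0,0,0]],[[0.5,0,0],[0,0,0]],[[0.3,0,0],[0,0,0]],[[0,0,0],[0,0,0]]]'; python3 -m pendant '[[[0.2,0,0],[0,0,0]],[[0.2,0,0],[0,0,0]],[[0,0,0],[0,0,0]]]';python3 -m pendant '[[[0.2,0,0],[0,0,0]],[[0.2,0,0],[0,0,0]],[[0,0,0],[0,0,0]]]'
```

```text
clock: 23.75
eef_pos: [0.5296, 0.1197, -0.0013]
orientation: [0.796, 0.605, 0.0, 0.0]
ft_force: [-1.2, 1.6, 4.2]
opening: 0.0354
grasp_force: 45.0
clock: 24.12
eef_pos: [0.5306, 0.1232, -0.0013]
orientation: [0.796, 0.605, 0.0, 0.0]
ft_force: [-0.8, -2.5, 5.6]
opening: 0.0355
grasp_force: 45.0
clock: 24.5
eef_pos: [0.5312, 0.1263, -0.0013]
orientation: [0.796, 0.605, -0.001, 0.0]
ft_force: [-2.3, -10.6, 10.9]
opening: 0.0355
grasp_force: 45.0
```

```bash
cat > gap.py <<'E'
from h import *
c=np.array([.5806,.298]); th=np.radians(74.2); a=np.array([np.cos(th),np.sin(th)]); b=np.array([-a[1],a[0]])
p=ctrl.get_state()['eef_pos']; print('tcp u,v',((p[:2]-c)@a).round(4),((p[:2]-c)@b).round(4),'tip in',((p[:2]-c)@a+.1025+.102).round(4))
import sys
for n in('scene','side'):
    im,d,m=snap(n); P=cloud(m,d); u=(P[...,:2]-c)@a; v=(P[...,:2]-c)@b; z=P[...,2]
    top=(u<-.08)&(u>-.098)&(z>.06)&(z<.085); f=[np.median(z[top&(v*k>.01)&(abs(v)<.07)])*1e3 if (top&(v*k>.01)).sum()>8 else np.nan for k in(1,-1)]
    rear=(u>.083)&(u<.097)&(z>.06)&(z<.08)&(abs(v)<.07)
    w=(abs(u+.13)<.012)&(abs(v)<.012)&(z<.05)
    print(n,'front L,R',np.round(f,2),'n',top.sum(),'rear',np.median(z[rear]*1e3).round(2),'front u',np.percentile(u[(abs(v)<.07)&(z>.05)&(z<.085)&(u<0)],1).round(4))
E
python3 gap.py; python3 -m pendant '[[[0.25,0,0],[0,0,0]],[[0.25,0,0],[0,0,0]],[[0.25,0,0],[0,0,0]],[[0.25,0,0],[0,0,0]],[[0,0,0],[0,0,0]],[[0,0,0],[0,0,0]]]'; python3 gap.py
```

```text
tcp u,v -0.1787 0.0007 tip in 0.0258
scene front L,R [70.47 69.52] n 95 rear 70.57 front u -0.7177
side front L,R [70.11 71.33] n 594 rear 70.63 front u -0.7066
clock: 25.35
eef_pos: [0.5337, 0.1357, -0.0013]
orientation: [0.796, 0.605, -0.001, 0.0]
ft_force: [-3.7, -13.1, 11.9]
opening: 0.0354
grasp_force: 45.0
tcp u,v -0.1689 0.001 tip in 0.0356
scene front L,R [71.5  71.54] n 61 rear 70.92 front u -0.7175
side front L,R [72.02 73.19] n 600 rear 70.73 front u -0.7066
```

```bash
python3 -m pendant '[[[0.25,0,0],[0,0,0]],[[0.25,0,0],[0,0,0]],[[0.25,0,0],[0,0,0]],[[0.2,0,0],[0,0,0]],[[0,0,0],[0,0,0]],[[0,0,0],[0,0,0]],[[0,0,0],[0,0,0]]]'; python3 gap.py
python3 - <<'E'
from h import *
o=[]
for n,X,h in(('scene',[.55,.2,.02],(60,80)),('side',[.55,.2,.02],(75,100))):
    im,d,m=load(n); u,v=proj(m,[X])[0].astype(int); v=min(v,400-h[0]);u=max(u,h[1])
    o.append(cv2.resize(im[v-h[0]:v+h[0],u-h[1]:u+h[1]],(400,300),interpolation=cv2.INTER_CUBIC))
im,d,m=load('scene'); o.append(cv2.resize(im[120:320,180:440],(400,300))); im,d,m=snap('wrist'); o.append(cv2.resize(im,(400,300)))
cv2.imwrite('pics/c2.png',np.vstack([np.hstack(o[:2]),np.hstack(o[2:])]))
# empty tray on mat
im,d,m=load('scene'); P=cloud(m,d).reshape(-1,3); q=P[(np.hypot(P[:,0]-.505,P[:,1]+.319)<.15)&(P[:,2]>.051)&(P[:,2]<.08)]; r=cv2.minAreaRect((q[:,:2]*1000).astype(np.float32)); print('tray on mat',r,np.median(q[:,2]))
E
```

```text
clock: 26.32
eef_pos: [0.5361, 0.1448, -0.0013]
orientation: [0.796, 0.605, -0.001, 0.0]
ft_force: [-4.1, -13.8, 12.4]
opening: 0.0358
grasp_force: 45.0
tcp u,v -0.1595 0.0011 tip in 0.045
scene front L,R [  nan 72.96] n 37 rear 71.68 front u -0.7176
side front L,R [73.83 74.98] n 612 rear 70.9 front u -0.7059
tray on mat ((504.0794677734375, -320.4146728515625), (204.92478942871094, 153.4603271484375), 6.257025718688965) 0.05694101756902281
```

View pics/c2.png

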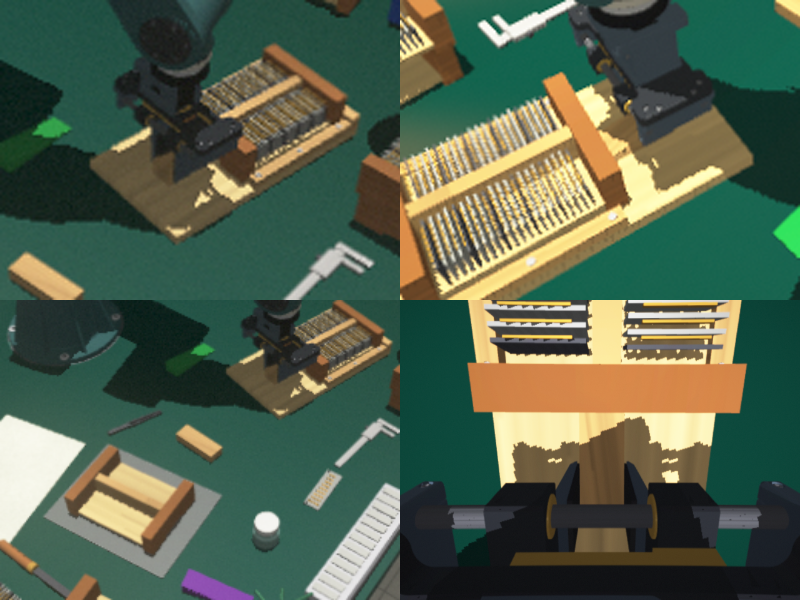

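The picture shows the wedge in the slot with the loaded tray's front lifted. The front has risen about 3.9 mm by the side-camera depth, about 4 mm by the wedge's travel, and evenly across. The gripper is clear of the tray. The empty tray stands level on the mat, within 2 mm of its centre, and the other things haven't been moved. I'm handing in.

```bash
python3 -c "
from plant import ctrl
print(ctrl.close_job())"
```

```text
the job is handed in; nothing more can be done
None
```

The job is handed in: the empty tray stands upright on the middle of the mat, and the still-gripped wedge holds the loaded tray's front about 4 mm off the board all across.

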